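Stand the toppled transmitter on the crank slide and wind it under the test head

TASK

A pressure transmitter has fallen over on the calibration bench: stand it upright, threaded port up, in the middle of the rubber pad on the slide's tray and let go of it. Then wind the two-knob crank clockwise (seen from above) until the tray has run all the way to its end stop beneath the test head, moving the tray only by the crank, with the transmitter still standing on the pad. Do not push or tip the flask, the reel, the multimeter or the pen cup.

Things in the scene. Friction and masses are not known exactly. Their poses are not given: they have to be found in the camera images.
- transmitter: Pressure transmitter, 0.3 to 0.55 kg: aluminium block 50 x 50 x 105 mm with dark windows on its sides and a round steel port (28 then 20 mm diameter, 25 mm long) on one end; 130 mm long in all. It starts lying on one side on the bench. Origin: centre of its flat foot (the end without port); its z axis runs from foot to port.
- transmitter_mid (a point): Centre of the transmitter's block, 52.5 mm from the foot along its z axis.
- slide: Calibration slide, fixed to the bench: base 100 mm wide (its x), from -245 to +305 mm along its y. Along y: tray on rails (rail top 24 mm), test head at -60 mm, gearbox 85 mm square, 60 mm high, with the crank on top at +150 mm, white readout cabinet beyond. Origin: on the bench at x = y = 0; z up.
- test_head (a point): Centre of the underside of the round dark test head, 48 mm diameter, 197 mm above the bench. A 20 mm square bar at 225 mm height carries it from a 24 mm square post, 250 mm tall, 85 mm to the slide's +x.
- cabinet (a point): Centre of the top of the white readout cabinet: 150 mm (slide x) x 75 mm (slide y) x 200 mm tall. Its face stands 80 mm from the crank's axis, 8 mm beyond the knobs' sweep, and keeps a hand from following a knob round that side.
- tray: Steel tray 110 x 110 mm with a 70 mm square rubber pad flush in its middle, its top 40 mm above the bench. Origin: centre of its top face. It slides along the slide's +y towards the test head, 10 mm for each radian of crank.
- dock (a point): Where the tray's origin comes to be at its end stop, on the test head's axis (slide x = 0, y = -60 mm, 40 mm above the bench). Axes as the slide's.
- crank (a joint): Crank angle, rad, growing clockwise seen from above; 12.6 is the end stop (tray at the dock); it starts between 0.2 and 3.2. At 0 knob_a points along the slide's +x. About 0.2 N m of friction; it stays where it is left.
- crank_axis (a point): On the crank's vertical axis, 80 mm above the bench.
- knob_a (a point): Centre of the top of one upright round crank knob: 24 mm diameter, from 78 to 126 mm above the bench, 60 mm from the crank's axis, fixed to a flat arm 22 mm wide whose top is 78 mm above the bench and 140 mm long over all.
- knob_b (a point): The same on the other knob, at the opposite end of the crank arm.
- flask: Bystander: grey drinking bottle, 68 mm diameter, 190 mm tall. Origin: centre of its foot.
- reel: Bystander: steel-coloured solder reel, 66 mm diameter, 62 mm high. Origin: centre of its foot.
- meter: Bystander: yellow multimeter lying flat, 90 x 180 (its y) x 46 mm. Origin: centre of its underside.
- pencup: Bystander: white cup full of markers, 68 mm diameter, cup 95 mm and markers 140 mm tall. Origin: centre of its foot.

How it is judged:
By the outcome, as a careful person would: the job done as asked, in the order asked, and still so for the second after the job is handed in, with the robot touching nothing.
It also fails if it takes over 72 s, if anything falls off the work surface, if the arm or the gripper's body presses on something with over 40 N, if the wrist force passes 120 N, or if a joint passes its speed limit or range.

ROBOT

A 7-joint arm with a two-finger parallel gripper is mounted at the origin on the work surface. World frame = base frame: x ahead of the robot, y to its left, z up, the work surface at z = 0. Lengths are in m, angles in rad, forces in N, time in s.
With the tool pointing down it reaches from about 0.4 to 0.85 m from the base axis. Payload 4.5 kg.
Tool frame: the origin (TCP) lies at the very end of the fingers, on their centre line; the grasp point (between the pads) lies 19 mm behind it (tcp_to_grasp is the z of the grasp point in the tool frame, in m); z points along the fingers, y is the line along which they close (so a half turn about z gives the same grasp; the last joint's range is limited). The gripper opens to 88 mm and grips with 3 to 60 N. Pads are 18 mm wide; open, the fingers measure 123 mm over their backs; the gripper's body (75 mm by 187 mm) begins 45 mm behind the grasp point.
Start: joints at [-1.073, 0.689, -0.195, 1.565, 0.157, 0.902, -0.215], TCP at [0.28, 0.559, 0.239] pointing down, gripper open.
Joint ranges: [-3.01, 3.01], [-0.46, 2.08], [-1.47, 1.51], [0.13, 2.56], [-1, 4.14], [0.04, 2.09], [-2.66, 2.66]. Speed limits (rad/s): [2.57, 2.57, 3.14, 3.14, 3.14, 3.14, 3.14].

INTERFACE

Orientations are given as a unit quaternion [x, y, z, w].
In Python, from plant import * gives the robot as it stands. The module is installed in compiled form; this text tells all that it offers.
- The arm moves only by the shell command python3 -m jog 'ROWS' [OPENING] [FORCE]. ROWS is JSON, a list that holds one entry, the list of rows, each a list of 6 numbers: the shift along the tool's x, y, z in m, then the turn, a rotation vector about the tool's x, y, z in rad. In form: [[[dx, dy, dz, ax, ay, az], ...]]. A call has 1 to 12 rows; each row shifts and turns the commanded pose from where the row before left it, along the tool's axes as they then stand; what a row does not reach is not made up. A row lasts 1/8 s, in which the tool goes at most 62.5 mm and 10.7 degrees, less where a joint would pass 70% of its speed; a pose out of reach is approached as far as the arm can. A call with a gripper value outside its range is refused whole. OPENING is the finger opening in m, from 0 to 0.0881, set as the call begins (- or left out, the last holds). The fingers move at their own pace and stop on an object; FORCE is the grip in N (left out, the last holds). Time passes only in rows, so rows that do not move let the fingers close. It gives the time, the measured TCP pose, the force, the opening and the grip force at its end, in the units of the state.
- get_state(): the state, without advancing time (a new reading comes with each control period).
- snapshot(name): name is "scene" or "top" or "wrist"; returns a dict with "frame" (480x640x3 uint8, red, green, blue), "mtx" (3x3 intrinsics, pixels), "xyz" and "orientation" of the camera in the world; the wrist camera has in their place "mount" (4x4, takes a point from camera to tool coordinates, whose origin is the TCP and whose axes are the flange's). Camera axes: x right, y down, z forward; pixel columns grow to the right and rows downward; lengths in m; the calibration is good to about 2 mm. A picture is of the moment at which its call begins: read the wrist's pose just before it. There is no depth.
- finish_job(): hands the job in; it is judged then, once.
The state is a dict: "clock": time; "q": joint angles; "qd": joint speeds; "joint_torque": joint torques, N m; "tool_pos": TCP position; "eef_rot": TCP orientation; "contact_force": force on the tool from outside, world axes, zero at the start; "moment": the same for the moment, N m; "opening": opening from 0.0 (shut) to 1.0 (fully open); "finger_force": force on a finger pad.
Only numpy, scipy, OpenCV 4.12 (cv2) and the standard library are available. Lean on these libraries where they do the work, as an engineer would, in place of code of your own. Each camera call takes 0.05 s, during which the arm holds its last target. There are 200 camera calls.

## Working session

There is one attempt and no reset: what is moved stays moved. The work goes in short steps, Python scripts to look and compute and a shell command to move; the robot and the scene stay as the last step left them, time stands still between calls to the robot, and variables do not carry over. Pictures are saved under pics/ and viewed, at most 10 in all, crops included, and the job is handed in when it is done.

```bash
mkdir -p pics; cat > h.py <<'E'
from plant import *
import cv2, numpy as np
from scipy.spatial.transform import Rotation as R
def pose():
    s=get_state(); T=np.eye(4); T[:3,:3]=R.from_quat(s['eef_rot']).as_matrix(); T[:3,3]=s['tool_pos']; return T
def snap(n,f=None):
    T=pose(); d=snapshot(n)
    if n=='wrist': C=T@np.array(d['mtx'] if 0 else d['mount'])
    else:
        C=np.eye(4); C[:3,:3]=R.from_quat(d['orientation']).as_matrix(); C[:3,3]=d['xyz']
    np.savez(f'{f or n}.npz',C=C,K=d['mtx'])
    cv2.imwrite(f'pics/{f or n}.png',d['frame'][:,:,::-1]); return d
def px(f,u,v,z):
    d=np.load(f+'.npz'); r=d['C'][:3,:3]@np.linalg.inv(d['K'])@[u,v,1]; o=d['C'][:3,3]
    return (o+r*(z-o[2])/r[2]).round(4)
def proj(f,p):
    d=np.load(f+'.npz'); c=d['C'][:3,:3].T@(np.array(p)-d['C'][:3,3]); q=d['K']@c; return (q[:2]/q[2]).round(1)
E
python3 - <<'E'
from h import *
for n in('scene','top'):
    snap(n); d=np.load(n+'.npz'); print(d['C'].round(3),d['K'].round(1))
s=get_state();print(s); print(pose().round(3)); print(snapshot('wrist')['mount'])
E
```

```text
[[-0.242  0.696 -0.676  1.183]
 [ 0.97   0.162 -0.18   0.195]
 [-0.016 -0.699 -0.715  0.808]
 [ 0.     0.     0.     1.   ]] [[446.3   0.  316.9]
 [  0.  446.3 237.6]
 [  0.    0.    1. ]]
[[-0.003 -0.982  0.19   0.384]
 [-1.     0.007  0.021  0.01 ]
 [-0.022 -0.19  -0.981  1.113]
 [ 0.     0.     0.     1.   ]] [[473.6   0.  322.6]
 [  0.  473.6 237.3]
 [  0.    0.    1. ]]
{'clock': 0.1, 'q': array([-1.07322037,  0.68992902, -0.19450708,  1.56623638,  0.15733235,
        0.90248221, -0.21509478]), 'qd': array([ 0.00087282, -0.00229513, -0.00026187, -0.00393871, -0.00049391,
        0.00020488,  0.00110131]), 'joint_torque': array([-3.70490772e-03, -5.28497958e+01, -1.27176661e+00, -1.53834647e+01,
       -5.25731337e-02,  2.00584574e-03,  3.80967560e-05]), 'tool_pos': array([0.2793798 , 0.55845133, 0.23797283]), 'eef_rot': array([ 2.29770960e-01,  9.73244376e-01, -8.22479287e-04, -1.17678394e-04]), 'contact_force': array([ 0.71329635,  0.17394248, -0.05014003]), 'moment': array([0.0325057 , 0.02924455, 0.02151036]), 'finger_force': 0.0, 'opening': 0.9976923226238573}
[[-0.894  0.447 -0.001  0.279]
 [ 0.447  0.894 -0.002  0.558]
 [-0.    -0.002 -1.     0.238]
 [ 0.     0.     0.     1.   ]]
[[ 6.39631354e-04 -9.54870373e-01 -2.97022158e-01  7.79812023e-02]
 [ 9.99999701e-01  7.40093429e-04 -2.25781559e-04  2.69677573e-04]
 [ 4.35416269e-04 -2.97021925e-01  9.54870560e-01 -1.46741087e-01]
 [ 0.00000000e+00  0.00000000e+00  0.00000000e+00  1.00000000e+00]]
```

View pics/top.png

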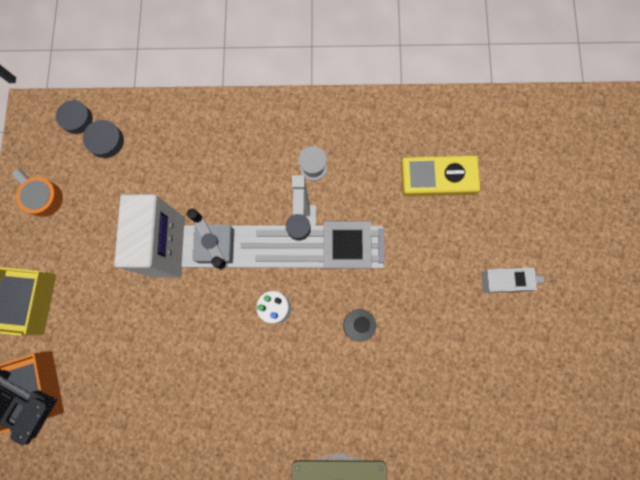

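View pics/scene.png

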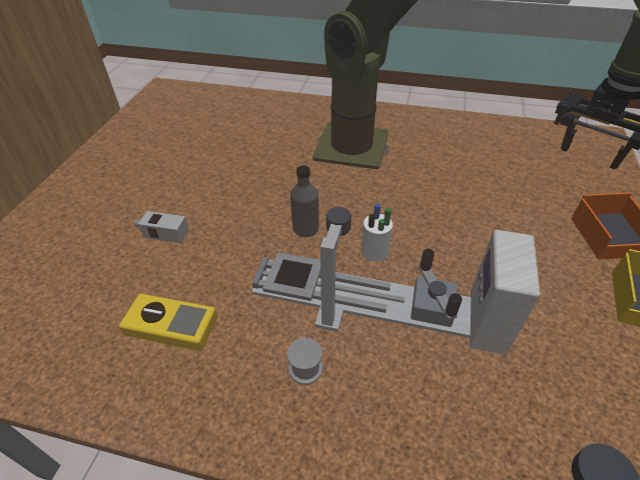

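The top view shows +x up and +y to the left. The transmitter is at about (510,280) with its port to the right, the tray at (347,244), the head at (298,227), and the knobs at (194,215) and (218,262). The flask is at (360,325), the pen cup at (272,307) and the reel at (312,162).

```bash
python3 - <<'E'
from h import *
im=cv2.imread('pics/top.png')
a=cv2.resize(im[190:290,170:400],None,fx=3.4,fy=3.4,interpolation=cv2.INTER_CUBIC)
b=cv2.resize(im[255:305,470:560],None,fx=5,fy=5,interpolation=cv2.INTER_CUBIC)
o=np.zeros((a.shape[0]+b.shape[0],a.shape[1],3),np.uint8);o[:a.shape[0]]=a;o[a.shape[0]:,:b.shape[1]]=b
cv2.imwrite('pics/crop1.png',o);print(o.shape,a.shape)
for n,u,v,z in[('tray',347.5,244.5,.04),('knobA?',194,215,.126),('knobB?',218,262,.126),('head',298,227,.197),('base end',383,247,.01),('tx',510,280,.05),('flask top',360,325,.19),('pencup',272,307,.1),('reel',312,160,.062),('meter',441,175,.046),('cab',137,231,.2)]: print(n,px('top',u,v,z))
E
```

```text
(590, 782, 3) (340, 782, 3)
tray [ 0.5748 -0.025   0.04  ]
knobA? [0.6264 0.3076 0.126 ]
knobB? [0.5238 0.2516 0.126 ]
head [0.5828 0.0776 0.197 ]
base end [ 0.5736 -0.1095  0.01  ]
tx [ 0.4902 -0.3855  0.05  ]
flask top [ 0.3915 -0.042   0.19  ]
pencup [0.4304 0.1389 0.1   ]
reel [0.772 0.056 0.062]
meter [ 0.7376 -0.2458  0.046 ]
cab [0.5765 0.3977 0.2   ]
```

View pics/crop1.png

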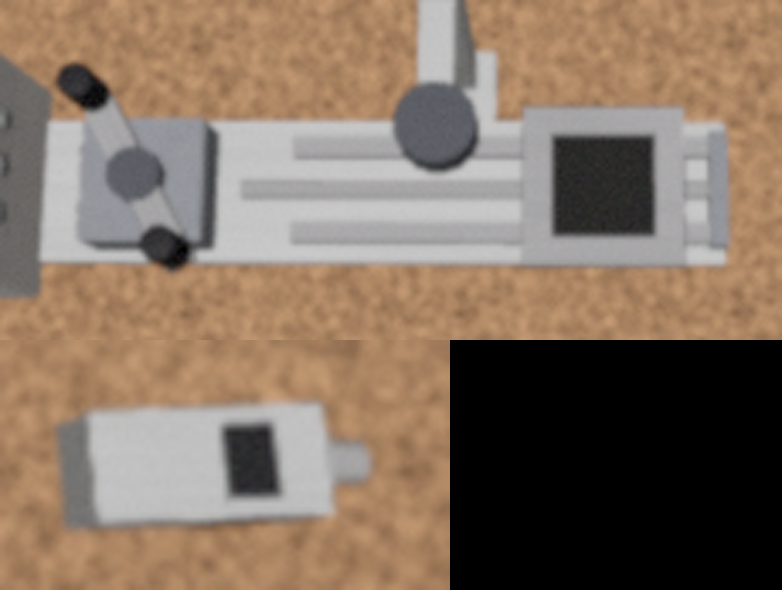

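```bash
cat >> h.py <<'E'
from scipy.linalg import logm,expm
def rows(T,n,cur=None):
    M=np.linalg.inv(pose() if cur is None else cur)@T; L=logm(M).real; D=expm(L/n)
    print(n,'x',D[:3,3].round(4),R.from_matrix(D[:3,:3]).as_rotvec().round(4))
def TT(z,y,grasp):   # tool pose from axes and grasp point
    z=np.array(z,float);z/=np.linalg.norm(z);y=np.array(y,float);y-=z*(y@z);y/=np.linalg.norm(y)
    T=np.eye(4);T[:3,0]=np.cross(y,z);T[:3,1]=y;T[:3,2]=z;T[:3,3]=np.array(grasp)+.019*z;return T
E
python3 - <<'E'
from h import *
c=[px('top',u,v,.05) for u,v in[(487.6,269.4),(534.4,267.6),(536.6,289.6),(489.4,291.6)]];print(np.array(c))
c=np.array(c);f=(c[0]+c[3])/2;p=(c[1]+c[2])/2;d=p-f;print(f,p,np.linalg.norm(d),np.degrees(np.arctan2(d[1],d[0])),np.linalg.norm(c[0]-c[3]),np.linalg.norm(c[1]-c[2]))
for x,y in[(523,107),(683,107),(685,266),(520,264),(604,185.5),(435,117)]:print(px('top',170+x/3.4,190+y/3.4,.04 if x!=435 else .235))
for x,y in[(40,263),(725,264)]:print(px('top',170+x/3.4,190+y/3.4,.01))
ax=d/np.linalg.norm(d);g=f+ax*.0795;g[2]=.032
s=np.array([-ax[1],ax[0],0])
for y in(s,-s):
    T=TT(-ax+[0,0,-1],y,g-0*ax); T[:3,3]-=T[:3,2]*.1; print(y,T.round(3)); rows(T,12);rows(T,24)
E
```

```text
[[ 0.5142 -0.3375  0.05  ]
 [ 0.5177 -0.4418  0.05  ]
 [ 0.4686 -0.4423  0.05  ]
 [ 0.4646 -0.3381  0.05  ]]
[ 0.4894 -0.3378  0.05  ] [ 0.49315 -0.44205  0.05   ] 0.10431742423967347 -87.93988897627686 0.04960362889950692 0.04910254575885046
[0.6295 0.0293 0.04  ]
[ 0.6287 -0.0799  0.04  ]
[ 0.5196 -0.0787  0.04  ]
[0.5216 0.0317 0.04  ]
[ 0.5747 -0.0253  0.04  ]
[0.5796 0.075  0.235 ]
[0.5281 0.3655 0.01  ]
[ 0.5246 -0.1087  0.01  ]
[0.99935366 0.03594797 0.        ] [[-0.025  0.999 -0.025  0.494]
 [ 0.707  0.036  0.707 -0.474]
 [ 0.707 -0.    -0.707  0.089]
 [ 0.     0.     0.     1.   ]]
12 x [-0.0845 -0.0387 -0.0211] [-0.0351  0.059   0.0844]
24 x [-0.0425 -0.0184 -0.0114] [-0.0175  0.0295  0.0422]
[-0.99935366 -0.03594797 -0.        ] [[ 0.025 -0.999 -0.025  0.494]
 [-0.707 -0.036  0.707 -0.474]
 [-0.707  0.    -0.707  0.089]
 [ 0.     0.     0.     1.   ]]
12 x [ 0.0268 -0.103  -0.0128] [-0.0672 -0.04   -0.1621]
24 x [ 0.0154 -0.0509 -0.0074] [-0.0336 -0.02   -0.0811]
```

```bash
python3 - <<'E'
from h import *
ax=np.array([.0359,-.99935,0]);s=np.array([-ax[1],ax[0],0]);f=np.array([.4894,-.3378,0])
g=f+ax*.0795;g[2]=.032
T=TT(-ax+[0,0,-1],s,g);print(T.round(4))
W=T.copy();W[:3,3]-=T[:3,2]*.1; W[:3,3]+=[0,.05,.2]
cur=pose();cur[2,3]+=.1
M=np.linalg.inv(cur)@W;L=logm(M).real
for k in range(0,23,2):print((cur@expm(L*k/22)).real[:3,3].round(3),end=' ')
rows(W,22,cur)
E
```

```text
[[-0.0254  0.9994 -0.0254  0.4918]
 [ 0.7067  0.0359  0.7066 -0.4038]
 [ 0.7071  0.     -0.7071  0.0186]
 [ 0.      0.      0.      1.    ]]
[0.279 0.559 0.338] [0.338 0.486 0.368] [0.392 0.407 0.391] [0.438 0.322 0.407] [0.477 0.232 0.415] [0.507 0.138 0.416] [0.529 0.043 0.411] [ 0.541 -0.054  0.398] [ 0.544 -0.15   0.379] [ 0.537 -0.245  0.354] [ 0.52  -0.337  0.324] [ 0.494 -0.424  0.289] 22 x [-0.0428 -0.0181 -0.0158] [-0.0191  0.0322  0.046 ]
```

```bash
python3 -m jog '[[[0,0,-0.05,0,0,0],[0,0,-0.05,0,0,0],[-0.0428,-0.0181,-0.0158,-0.0191,0.0322,0.046],[-0.0428,-0.0181,-0.0158,-0.0191,0.0322,0.046],[-0.0428,-0.0181,-0.0158,-0.0191,0.0322,0.046],[-0.0428,-0.0181,-0.0158,-0.0191,0.0322,0.046],[-0.0428,-0.0181,-0.0158,-0.0191,0.0322,0.046],[-0.0428,-0.0181,-0.0158,-0.0191,0.0322,0.046],[-0.0428,-0.0181,-0.0158,-0.0191,0.0322,0.046],[-0.0428,-0.0181,-0.0158,-0.0191,0.0322,0.046],[-0.0428,-0.0181,-0.0158,-0.0191,0.0322,0.046],[-0.0428,-0.0181,-0.0158,-0.0191,0.0322,0.046]]]' 0.088 50; python3 -m jog '[[[-0.0428,-0.0181,-0.0158,-0.0191,0.0322,0.046],[-0.0428,-0.0181,-0.0158,-0.0191,0.0322,0.046],[-0.0428,-0.0181,-0.0158,-0.0191,0.0322,0.046],[-0.0428,-0.0181,-0.0158,-0.0191,0.0322,0.046],[-0.0428,-0.0181,-0.0158,-0.0191,0.0322,0.046],[-0.0428,-0.0181,-0.0158,-0.0191,0.0322,0.046],[-0.0428,-0.0181,-0.0158,-0.0191,0.0322,0.046],[-0.0428,-0.0181,-0.0158,-0.0191,0.0322,0.046],[-0.0428,-0.0181,-0.0158,-0.0191,0.0322,0.046],[-0.0428,-0.0181,-0.0158,-0.0191,0.0322,0.046],[-0.0428,-0.0181,-0.0158,-0.0191,0.0322,0.046],[-0.0428,-0.0181,-0.0158,-0.0191,0.0322,0.046]]]'
cat >> h.py <<'E'
ax=np.array([.0359,-.99935,0]);s=np.array([-ax[1],ax[0],0]);f=np.array([.4894,-.3378,0])
def pick():
    g=f+ax*.0795;g[2]=.032
    return TT(-ax+[0,0,-1],s,g)
E
python3 - <<'E'
from h import *
print(pose().round(3),get_state()['q'].round(2))
T=pick();T[:3,3]-=T[:3,2]*.1;rows(T,4);rows(T,6)
snap('wrist','w1')
for p in[f+[0,0,.05],f+ax*.105+[0,0,.05],f+ax*.13+[0,0,.035]]:print(proj('w1',p))
E
```

```text
clock: 1.65
tool_pos: [0.5075, 0.1375, 0.4166]
eef_rot: [0.441, 0.878, 0.129, -0.133]
contact_force: [1.1, 0.5, -1.0]
opening: 0.996
finger_force: 0.0
clock: 3.15
tool_pos: [0.4946, -0.4248, 0.288]
eef_rot: [0.641, 0.664, 0.266, -0.276]
contact_force: [0.2, -0.2, -0.1]
opening: 0.996
finger_force: 0.0
[[-0.025  0.999 -0.026  0.495]
 [ 0.705  0.036  0.708 -0.425]
 [ 0.709 -0.    -0.705  0.288]
 [ 0.     0.     0.     1.   ]] [ 0.86  1.07 -0.01  0.79 -0.48  1.91  0.88]
4 x [-0.0439 -0.0005  0.0263] [-0.     -0.0006 -0.0001]
6 x [-0.0293 -0.0003  0.0175] [-0.     -0.0004 -0.0001]
[316.7 307.3]
[316.5 417.5]
[316.5 448.6]
```

View pics/w1.png

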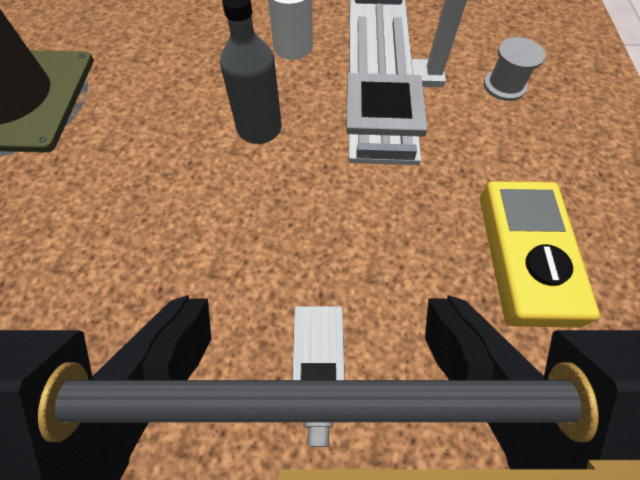

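The wrist view confirms the pose: foot edge at (319,307) and port tip at (318,447), both within 3 px of prediction. I'm going in.

```bash
python3 -m jog '[[[-0.044,0.0005,0.0263,0,0,0],[-0.044,0.0005,0.0263,0,0,0],[-0.044,0.0005,0.0263,0,0,0],[-0.044,0.0005,0.0263,0,0,0],[0,0,0.02,0,0,0],[0,0,0.02,0,0,0],[0,0,0.02,0,0,0],[0,0,0.02,0,0,0],[0,0,0.02,0,0,0],[0,0,0,0,0,0]]]' 0.088 50
python3 - <<'E'
from h import *
print(pose().round(4),get_state()['q'].round(2),get_state()['moment'].round(2)); rows(pick(),1)
E
```

```text
clock: 4.45
tool_pos: [0.496, -0.4006, 0.0184]
eef_rot: [0.64, 0.665, 0.266, -0.278]
contact_force: [0.1, -0.0, 0.9]
opening: 0.999
finger_force: 0.0
[[-0.0258  0.9993 -0.0284  0.496 ]
 [ 0.7033  0.0383  0.7098 -0.4006]
 [ 0.7104 -0.0017 -0.7038  0.0184]
 [ 0.      0.      0.      1.    ]] [ 0.85  1.34 -0.02  0.95 -0.45  1.51  1.06] [-0.71  0.02  0.04]
1 x [-0.0021 -0.0043 -0.0023] [-0.0029 -0.0047  0.0005]
```

```bash
python3 -m jog '[[[0,-0.003,0,0,0,0],[0,0,0,0,0,0],[0,0,0,0,0,0],[0,0,0,0,0,0],[0,0,0,0,0,0],[0,0,0,0,0,0]]]' 0.03 50
python3 -m jog '[[[0.02,0,-0.02,0,0,0],[0.03,0,-0.03,0,0,0],[0.03,0,-0.03,0,0,0],[0.03,0,-0.03,0,0,0],[0,0,0,0,0,0]]]'
python3 - <<'E'
from h import *
print(pose().round(4),get_state()['q'].round(2)); snap('scene','s2')
im=cv2.imread('pics/s2.png');cv2.imwrite('pics/s2c.png',cv2.resize(im[60:300,60:340],None,fx=2.4,fy=2.4))
# target: roll pi about tool z, standing
zt=[0,1,-1];T=TT(zt,[-1,0,0],[.575,-.025-.007,.04+.0795+.1]);print(T.round(3))
c=pose();
for sg in(1,-1):
    c2=c.copy();c2[:3,:3]=c[:3,:3]@R.from_rotvec([0,0,sg*np.pi]).as_matrix();rows(T,6,c2)
E
```

```text
clock: 5.2
tool_pos: [0.4937, -0.403, 0.0196]
eef_rot: [0.641, 0.665, 0.266, -0.275]
contact_force: [1.4, -1.4, 1.1]
opening: 0.563
finger_force: 50.0
clock: 5.82
tool_pos: [0.4943, -0.4044, 0.1771]
eef_rot: [0.641, 0.666, 0.265, -0.273]
contact_force: [-0.5, -0.5, -4.9]
opening: 0.56
finger_force: 50.0
[[-0.0288  0.9993 -0.0232  0.4943]
 [ 0.71    0.0368  0.7033 -0.4044]
 [ 0.7036  0.0038 -0.7106  0.1771]
 [ 0.      0.      0.      1.    ]] [ 0.85  1.13 -0.01  0.97 -0.46  1.67  0.98]
[[-0.    -1.     0.     0.575]
 [-0.707  0.     0.707 -0.019]
 [-0.707  0.    -0.707  0.206]
 [ 0.     0.     0.     1.   ]]
6 x [-0.0489 -0.015   0.0414] [ 0.0043 -0.0003  0.0044]
6 x [-0.0489 -0.015   0.0414] [ 0.0043 -0.0003  0.0044]
```

View pics/s2c.png

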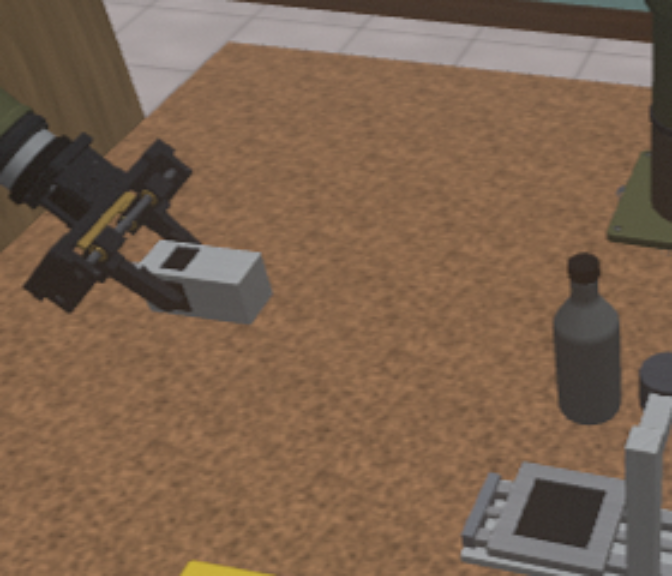

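The block is held level with the foot end free. Next I roll it about the tool axis.

```bash
python3 -m jog '[[[0,0,0,0,0,-0.12],[0,0,0,0,0,-0.15]]]'
python3 - <<'E'
from h import *
print(pose().round(3),get_state()['q'].round(2))
E
```

```text
clock: 6.12
tool_pos: [0.4921, -0.4021, 0.1714]
eef_rot: [0.544, 0.746, 0.301, -0.239]
contact_force: [-0.2, -0.5, -5.3]
opening: 0.566
finger_force: 50.0
[[-0.293  0.956 -0.029  0.492]
 [ 0.668  0.227  0.709 -0.402]
 [ 0.684  0.188 -0.705  0.171]
 [ 0.     0.     0.     1.   ]] [ 0.87  1.14 -0.08  0.97 -0.41  1.66  1.22]
```

```bash
python3 -m jog '[[[0,0,0,0,0,0.1],[0,0,0,0,0,0.17],[0,0,0,0,0,0.17],[0,0,0,0,0,0.17],[0,0,0,0,0,0.17],[0,0,0,0,0,0.17],[0,0,0,0,0,0.17],[0,0,0,0,0,0.17],[0,0,0,0,0,0.17],[0,0,0,0,0,0.17],[0,0,0,0,0,0.17],[0,0,0,0,0,0.17]]]'
python3 -m jog '[[[0,0,0,0,0,0.17],[0,0,0,0,0,0.17],[0,0,0,0,0,0.17],[0,0,0,0,0,0.17],[0,0,0,0,0,0.17],[0,0,0,0,0,0.17],[0,0,0,0,0,0.17],[0,0,0,0,0,0.15],[0,0,0,0,0,0.1],[0,0,0,0,0,0]]]'
cat >> h.py <<'E'
def place(h=0,dx=0,dy=0): return TT([0,1,-1],[-1,0,0],[.575+dx,-.025-.007+dy,.04+.0795+h])
E
python3 - <<'E'
from h import *
print(pose().round(3),get_state()['q'].round(2)); rows(place(.08),8)
E
```

```text
clock: 7.62
tool_pos: [0.4923, -0.4021, 0.1714]
eef_rot: [0.922, -0.046, -0.035, -0.383]
contact_force: [1.5, 0.2, -4.9]
opening: 0.564
finger_force: 50.0
clock: 8.88
tool_pos: [0.4926, -0.4022, 0.1719]
eef_rot: [0.665, -0.64, -0.277, -0.266]
contact_force: [-0.1, 0.0, -5.0]
opening: 0.562
finger_force: 50.0
[[ 0.026 -0.999 -0.028  0.493]
 [-0.704 -0.038  0.709 -0.402]
 [-0.71   0.001 -0.705  0.172]
 [ 0.     0.     0.     1.   ]] [ 0.62  1.23  0.7   1.   -0.94  1.89 -1.83]
8 x [-0.0349 -0.0113  0.0326] [0.0035 0.0004 0.0033]
```

```bash
python3 -m jog '[[[-0.0349,-0.0113,0.0326,0.0035,0.0004,0.0033],[-0.0349,-0.0113,0.0326,0.0035,0.0004,0.0033],[-0.0349,-0.0113,0.0326,0.0035,0.0004,0.0033],[-0.0349,-0.0113,0.0326,0.0035,0.0004,0.0033],[-0.0349,-0.0113,0.0326,0.0035,0.0004,0.0033],[-0.0349,-0.0113,0.0326,0.0035,0.0004,0.0033],[-0.0349,-0.0113,0.0326,0.0035,0.0004,0.0033],[-0.0349,-0.0113,0.0326,0.0035,0.0004,0.0033],[0,0,0,0,0,0]]]'
python3 - <<'E'
from h import *
print(pose().round(4),get_state()['q'].round(2)); rows(place(.02),4)
snap('scene','s3');snap('top','t3')
a=cv2.imread('pics/s3.png')[150:320,210:350];b=cv2.imread('pics/t3.png')[170:290,280:420]
a=cv2.resize(a,None,fx=3.4,fy=3.4,interpolation=cv2.INTER_CUBIC);b=cv2.resize(b,None,fx=2.3,fy=2.3)
o=np.zeros((578,800,3),np.uint8);o[:578,:476]=a;o[:276,476:798]=b;cv2.imwrite('pics/c3.png',o)
E
```

```text
clock: 10.0
tool_pos: [0.5749, -0.013, 0.1884]
eef_rot: [0.656, -0.649, -0.272, -0.272]
contact_force: [-0.5, -0.0, -4.4]
opening: 0.563
finger_force: 50.0
[[ 0.0087 -1.     -0.004   0.5749]
 [-0.7039 -0.0089  0.7103 -0.013 ]
 [-0.7103 -0.0033 -0.7039  0.1884]
 [ 0.      0.      0.      1.    ]] [ 0.2   0.9   0.24  1.68 -0.99  1.22 -2.07]
4 x [0.012 0.    0.01 ] [0.001  0.0011 0.0022]
```

View pics/c3.png

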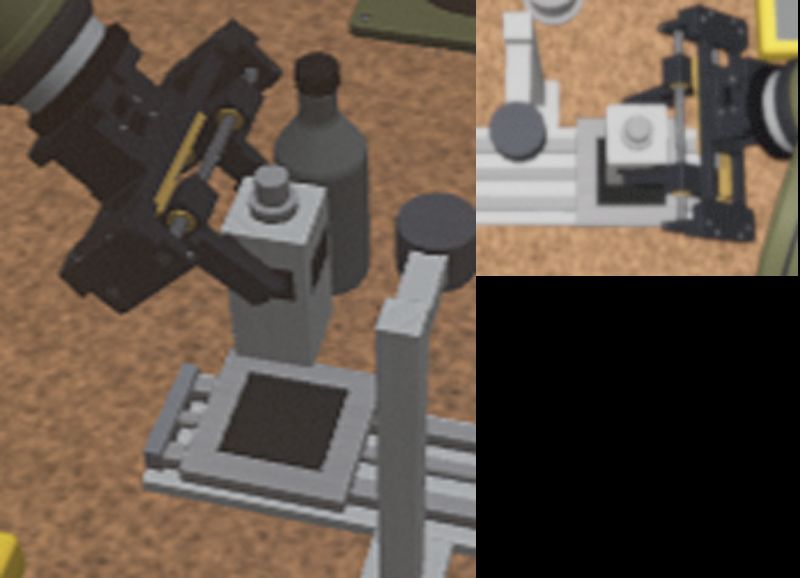

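Upright over the tray. The port tip in the top view is at about (350.4,225.2).

```bash
python3 - <<'E'
from h import *
print(px('t3',350.4,225.2,.252), px('t3',347.65,244.56,.04))
# block top corners crop (608,103)-(667,103)-(667,165)
for u,v in[(608,103),(667,103),(667,165),(608,165)]:print(px('t3',280+(u-476)/2.3,170+v/2.3,.227))
E
```

```text
[ 0.5735 -0.024   0.252 ] [ 0.5747 -0.0253  0.04  ]
[ 5.997e-01 -3.000e-04  2.270e-01]
[ 0.5993 -0.0495  0.227 ]
[ 0.5467 -0.0485  0.227 ]
[5.47e-01 2.00e-04 2.27e-01]
```

```bash
python3 -m jog '[[[0.014,0,0.014,0.001,0.001,0.002],[0.014,0,0.014,0.001,0.001,0.002],[0.014,0,0.014,0.001,0.001,0.002],[0.005,0,0.005,0,0,0],[0.0035,0,0.0035,0,0,0],[0,0,0,0,0,0]]]'
python3 -m jog '[[[0.0015,0,0.0015,0,0,0],[0.0015,0,0.0015,0,0,0],[0,0,0,0,0,0]]]'
python3 -c "
from h import *
print(pose().round(4))"
```

```text
clock: 10.85
tool_pos: [0.5757, -0.0199, 0.1166]
eef_rot: [-0.652, 0.656, 0.268, 0.27]
contact_force: [0.1, -0.5, -5.2]
opening: 0.566
finger_force: 50.0
clock: 11.22
tool_pos: [0.5757, -0.0194, 0.1125]
eef_rot: [-0.652, 0.656, 0.268, 0.27]
contact_force: [-0.1, -0.3, -5.3]
opening: 0.565
finger_force: 50.0
[[-4.200e-03 -1.000e+00  5.000e-03  5.757e-01]
 [-7.106e-01  6.500e-03  7.036e-01 -1.940e-02]
 [-7.036e-01 -6.000e-04 -7.106e-01  1.125e-01]
 [ 0.000e+00  0.000e+00  0.000e+00  1.000e+00]]
```

```bash
python3 -m jog '[[[-0.0042,0,0.0042,0,0,0],[0.0015,0.001,0.0015,0,0,0],[0.0008,0,0.0008,0,0,0],[0,0,0,0,0,0]]]'
python3 -m jog '[[[0.0008,0,0.0008,0,0,0],[0.0008,0,0.0008,0,0,0],[0,0,0,0,0,0]]]'
python3 -m jog '[[[0.0008,0,0.0008,0,0,0],[0,0,0,0,0,0]]]'
```

```text
clock: 11.72
tool_pos: [0.5747, -0.0137, 0.109]
eef_rot: [-0.652, 0.656, 0.268, 0.27]
contact_force: [0.1, -0.1, -4.6]
opening: 0.563
finger_force: 50.0
clock: 12.1
tool_pos: [0.5748, -0.0137, 0.1069]
eef_rot: [-0.652, 0.656, 0.268, 0.27]
contact_force: [-0.2, -1.7, -2.9]
opening: 0.563
finger_force: 50.0
clock: 12.35
tool_pos: [0.5747, -0.0137, 0.1068]
eef_rot: [-0.652, 0.656, 0.268, 0.271]
contact_force: [-2.9, -3.9, 5.5]
opening: 0.559
finger_force: 50.0
```

```bash
python3 -m jog '[[[-0.0003,0,-0.0003,0,0,0],[0,0,0,0,0,0]]]'; python3 -m jog '[[[0,0,0,0,0,0],[0,0,0,0,0,0],[0,0,0,0,0,0],[0,0,0,0,0,0]]]' 0.078
python3 - <<'E'
from h import *
snap('scene','s4');snap('top','t4')
a=cv2.imread('pics/s4.png')[150:320,210:350];b=cv2.imread('pics/t4.png')[170:290,280:420]
a=cv2.resize(a,None,fx=3.4,fy=3.4,interpolation=cv2.INTER_CUBIC);b=cv2.resize(b,None,fx=2.3,fy=2.3)
o=np.zeros((578,800,3),np.uint8);o[:578,:476]=a;o[:276,476:798]=b;cv2.imwrite('pics/c4.png',o)
E
```

```text
clock: 12.6
tool_pos: [0.5747, -0.0137, 0.1068]
eef_rot: [-0.652, 0.656, 0.268, 0.27]
contact_force: [-2.6, -4.1, 6.1]
opening: 0.563
finger_force: 50.0
clock: 13.1
tool_pos: [0.5747, -0.0133, 0.106]
eef_rot: [-0.652, 0.656, 0.268, 0.27]
contact_force: [-0.0, -0.3, 0.1]
opening: 0.881
finger_force: 0.0
```

View pics/c4.png

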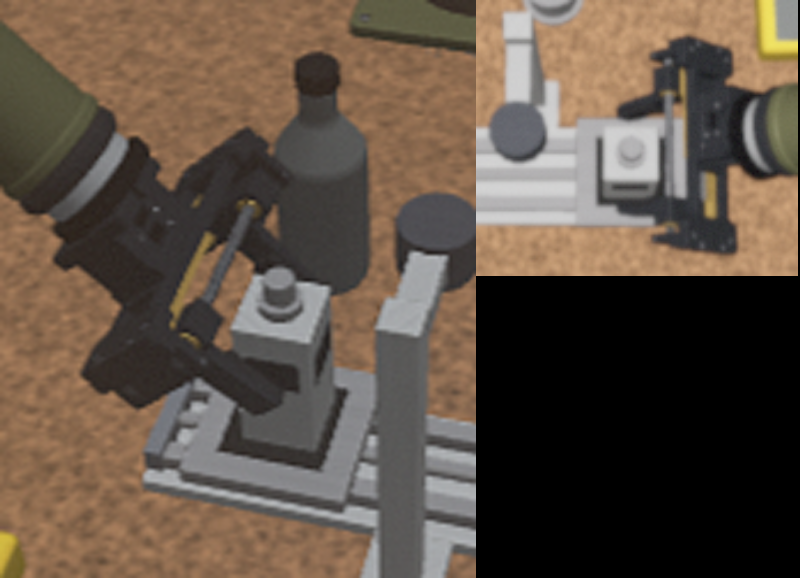

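Standing squarely on the pad, within a few mm of centre, and the gripper is free of it. I'm retreating and going to the crank.

```bash
python3 -m jog '[[[0,0,-0.02,0,0,0],[0,0,-0.04,0,0,0],[0,0,-0.05,0,0,0],[0,0,-0.05,0,0,0],[-0.03,0,-0.03,0,0,0],[-0.03,0,-0.03,0,0,0],[-0.02,0,-0.02,0,0,0]]]' 0.088
python3 - <<'E'
from h import *
print(pose().round(4),get_state()['q'].round(2))
a=px('top',192.4,213.5,.126);b=px('top',216.5,261.5,.126);print(a,b,(a+b)/2,np.linalg.norm(a-b))
print(px('t4',347.4,234.8,.17))
T=np.eye(4);T[:3,:3]=np.array([[0,-1,0],[-1,0,0],[0,0,-1]]);T[:3,3]=[.575,.24,.33]
cur=pose();M=np.linalg.inv(cur)@T;L=logm(M).real
for k in range(0,13,2):print((cur@expm(L*k/12)).real[:3,3].round(3),end=' ')
rows(T,12)
E
```

```text
clock: 14.08
tool_pos: [0.5737, -0.1272, 0.336]
eef_rot: [-0.652, 0.657, 0.266, 0.27]
contact_force: [-0.4, 0.3, 0.3]
opening: 0.998
finger_force: 0.0
[[-0.0039 -1.      0.0076  0.5737]
 [-0.7123  0.0082  0.7018 -0.1272]
 [-0.7018 -0.0027 -0.7123  0.336 ]
 [ 0.      0.      0.      1.    ]] [ 0.38  0.76  0.22  1.41 -0.78  1.52 -2.31]
[0.6297 0.3113 0.126 ] [0.5249 0.2548 0.126 ] [0.5773  0.28305 0.126  ] 0.11906002687720174
[ 0.5717 -0.0208  0.17  ]
[ 0.574 -0.127  0.336] [ 0.574 -0.067  0.355] [ 0.574 -0.006  0.366] [0.575 0.057 0.369] [0.575 0.12  0.364] [0.575 0.181 0.351] [0.575 0.24  0.33 ] 12 x [-0.0284  0.      0.0133] [-0.0005  0.0648 -0.0006]
```

```bash
python3 -m jog '[[[-0.0284,0,0.0133,0,0.065,0],[-0.0284,0,0.0133,0,0.065,0],[-0.0284,0,0.0133,0,0.065,0],[-0.0284,0,0.0133,0,0.065,0],[-0.0284,0,0.0133,0,0.065,0],[-0.0284,0,0.0133,0,0.065,0],[-0.0284,0,0.0133,0,0.065,0],[-0.0284,0,0.0133,0,0.065,0],[-0.0284,0,0.0133,0,0.065,0],[-0.0284,0,0.0133,0,0.065,0],[-0.0284,0,0.0133,0,0.065,0],[-0.0284,0,0.0133,0,0.065,0]]]' 0.06
python3 - <<'E'
from h import *
print(pose().round(4),get_state()['q'].round(2))
snap('wrist','w5')
for p in[(.6297,.3113,.126),(.5249,.2548,.126),(.5773,.283,.08)]:print(proj('w5',p))
E
```

```text
clock: 15.58
tool_pos: [0.5658, 0.2252, 0.3269]
eef_rot: [0.713, -0.701, 0.002, 0.001]
contact_force: [0.0, -1.4, 0.6]
opening: 0.681
finger_force: 0.0
[[ 0.0168 -0.9999  0.002   0.5658]
 [-0.9999 -0.0168 -0.0039  0.2252]
 [ 0.0039 -0.002  -1.      0.3269]
 [ 0.      0.      0.      1.    ]] [-1.02  1.01  1.48  1.53 -1.    1.51 -2.65]
[248.2 298.6]
[361.4 243.6]
[305.1 255.7]
```

View pics/w5.png

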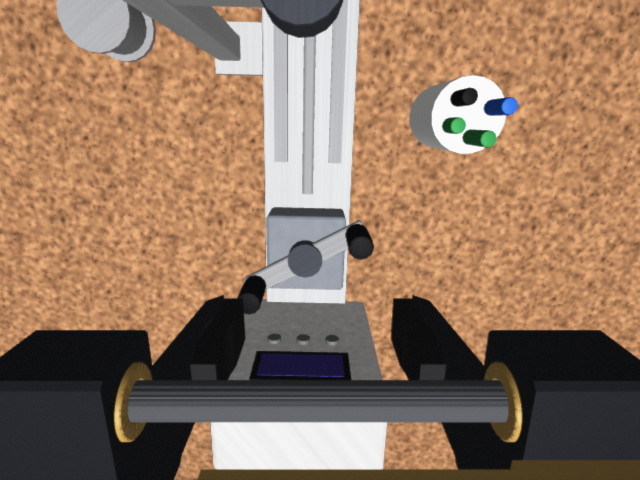

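The knob tops are at about (250,302) and (361,246), within 2 mm of prediction. The wrist joints are at their limits, so I'm flipping the tool half a turn.

```bash
python3 -m jog '[[[0,0,-0.01,0,0,-0.1],[0,0,-0.01,0,0,-0.17],[0,0,0,0,0,-0.18],[0,0,0,0,0,-0.18],[0,0,0,0,0,-0.18],[0,0,0,0,0,-0.18],[0,0,0,0,0,-0.18],[0,0,0,0,0,-0.18],[0,0,0,0,0,-0.18],[0,0,0,0,0,-0.18],[0,0,0,0,0,-0.18],[0,0,0,0,0,-0.18]]]'
python3 -m jog '[[[0,0,0,0,0,-0.18],[0,0,0,0,0,-0.18],[0,0,0,0,0,-0.18],[0,0,0,0,0,-0.18],[0,0,0,0,0,-0.18],[0,0,0,0,0,-0.1],[0,0,0,0,0,0]]]'
cat >> h.py <<'E'
A=np.array([.577,.284,0])
def kn(th,z=.095): # tool pose with TCP on a knob at clockwise angle th
    T=np.eye(4);T[:3,:3]=[[0,1,0],[1,0,0],[0,0,-1]];T[:3,3]=A+[.06*np.cos(th),-.06*np.sin(th),z];return T
E
python3 - <<'E'
from h import *
print(pose().round(4),get_state()['q'].round(2))
rows(kn(-.495,.16),6)
E
```

```text
clock: 17.12
tool_pos: [0.566, 0.2226, 0.3483]
eef_rot: [0.967, 0.255, 0.002, -0.001]
contact_force: [-0.0, 0.7, -0.4]
opening: 0.681
finger_force: 0.0
clock: 18.0
tool_pos: [0.5661, 0.2226, 0.3483]
eef_rot: [0.728, 0.685, 0.002, 0.0]
contact_force: [0.3, 0.7, -0.5]
opening: 0.678
finger_force: 0.0
[[ 0.061   0.9981  0.0033  0.5661]
 [ 0.9981 -0.061   0.002   0.2226]
 [ 0.0022  0.0031 -1.      0.3483]
 [ 0.      0.      0.      1.    ]] [-0.82  0.64  0.69  1.49 -0.43  1.16 -0.11]
6 x [0.0153 0.01   0.0314] [ 0.0005 -0.0004 -0.0102]
```

```bash
python3 -m jog '[[[0.0153,0.01,0.0314,0,0,-0.01],[0.0153,0.01,0.0314,0,0,-0.01],[0.0153,0.01,0.0314,0,0,-0.01],[0.0153,0.01,0.0314,0,0,-0.01],[0.0153,0.01,0.0314,0,0,-0.01],[0.0153,0.01,0.0314,0,0,-0.01],[0,0,0,0,0,0]]]'
python3 - <<'E'
from h import *
print(pose().round(4),get_state()['q'].round(2))
rows(kn(-.495,.095),4)
snap('wrist','w6')
for p in[(.5249,.2548,.126),(.5773,.283,.08)]:print(proj('w6',p))
E
```

```text
clock: 18.88
tool_pos: [0.6278, 0.3143, 0.1562]
eef_rot: [0.707, 0.708, -0.001, -0.001]
contact_force: [-0.5, 0.9, -0.1]
opening: 0.678
finger_force: 0.0
[[-1.700e-03  1.000e+00 -2.200e-03  6.278e-01]
 [ 1.000e+00  1.700e-03 -6.000e-04  3.143e-01]
 [-6.000e-04 -2.200e-03 -1.000e+00  1.562e-01]
 [ 0.000e+00  0.000e+00  0.000e+00  1.000e+00]] [-0.79  0.96  0.56  1.4  -0.57  0.95 -0.08]
4 x [-0.0004  0.0005  0.0153] [-0.0006  0.0001  0.0004]
[123.2 392.8]
[236.9 305.5]
```

View pics/w6.png

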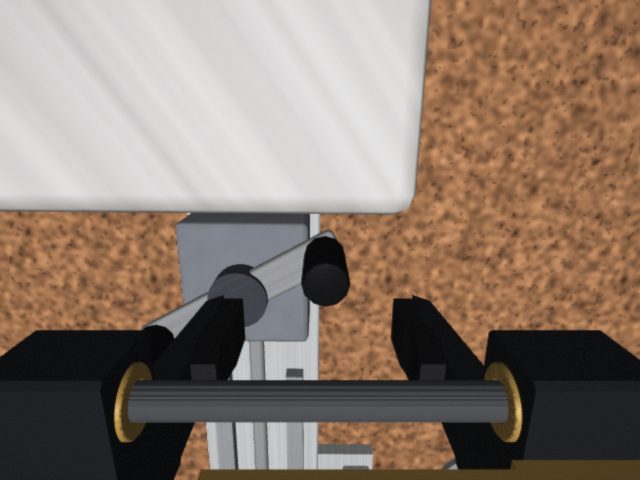

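```bash
python3 - <<'E'
from h import *
print(px('w6',326,284,.126),px('w6',300,212,.2),px('w6',238,296,.085))
E
python3 -m jog '[[[0,0,0.015,0,0,0],[0,0,0.015,0,0,0],[0,0,0.015,0,0,0],[0,0,0.015,0,0,0],[0,0,0,0,0,0]]]'
```

```text
[0.6309 0.317  0.126 ] [0.6224 0.3689 0.2   ] [0.5794 0.2917 0.085 ]
clock: 19.55
tool_pos: [0.6281, 0.3136, 0.0968]
eef_rot: [0.706, 0.708, -0.0, -0.0]
contact_force: [-0.5, 0.6, 1.0]
opening: 0.68
finger_force: 0.0
```

```bash
sed -i 's/^A=.*/A=np.array([.578,.287,0])/' h.py; python3 -m jog '[[[0.003,0.002,0,0,0,0],[0,0,0,0,0,0],[0,0,0,0,0,0],[0,0,0,0,0,0]]]' 0.01 20
python3 - <<'E'
from h import *
p=pose()[:3,3];print(p.round(4));d=p-A;print(np.hypot(d[0],d[1]),np.arctan2(-d[1],d[0]))
t0=-.51
for st in(.25,):
    for k in range(0,18):
        a,b=kn(t0+st*k)[:3,3],kn(t0+st*(k+1))[:3,3];print(round(t0+st*(k+1),2),((b-a)[[1,0]]).round(4).tolist())
E
```

```text
clock: 20.05
tool_pos: [0.6315, 0.317, 0.099]
eef_rot: [0.706, 0.708, 0.001, 0.001]
contact_force: [0.2, 0.9, 0.6]
opening: 0.263
finger_force: 20.0
[0.6315 0.317  0.099 ]
0.06135295319695375 -0.5106913605822081
-0.26 [-0.0139, 0.0056]
-0.01 [-0.0148, 0.002]
0.24 [-0.0149, -0.0017]
0.49 [-0.014, -0.0053]
0.74 [-0.0122, -0.0086]
0.99 [-0.0097, -0.0114]
1.24 [-0.0066, -0.0134]
1.49 [-0.0031, -0.0146]
1.74 [0.0007, -0.0149]
1.99 [0.0043, -0.0143]
2.24 [0.0077, -0.0128]
2.49 [0.0107, -0.0105]
2.74 [0.0129, -0.0075]
2.99 [0.0144, -0.0041]
3.24 [0.015, -0.0004]
3.49 [0.0146, 0.0033]
3.74 [0.0133, 0.0068]
3.99 [0.0112, 0.0099]
```

Knob gripped at 23 mm wide. I'm cranking the first stroke.

```bash
python3 -m jog '[[[-0.0139,0.0056,0,0,0,0],[-0.0148,0.002,0,0,0,0],[-0.0149,-0.0017,0,0,0,0],[-0.014,-0.0053,0,0,0,0],[-0.0122,-0.0086,0,0,0,0],[0,0,0,0,0,0]]]'
python3 - <<'E'
from h import *
p=pose()[:3,3];d=p-A;print(p,np.hypot(d[0],d[1]),np.arctan2(-d[1],d[0]))
E
```

```text
clock: 20.8
tool_pos: [0.6287, 0.2424, 0.0992]
eef_rot: [0.708, 0.706, 0.003, 0.006]
contact_force: [10.4, -4.4, -8.5]
opening: 0.249
finger_force: 20.1
[0.62873203 0.24242562 0.09920078] 0.06753231524328451 0.7208788860374573
```

```bash
python3 -m jog '[[[-0.0117,-0.0074,0,0,0,0],[-0.0086,-0.0114,0,0,0,0],[-0.0051,-0.0134,0,0,0,0],[-0.0021,-0.0146,0,0,0,0],[0,0,0,0,0,0]]]'
python3 - <<'E'
from h import *
p=pose()[:3,3];d=p-A;print(p,np.hypot(d[0],d[1]),np.arctan2(-d[1],d[0]))
snap('top','t7');im=cv2.imread('pics/t7.png')
cv2.imwrite('pics/c7.png',cv2.resize(im[180:290,160:400],None,fx=3.3,fy=3.3,interpolation=cv2.INTER_CUBIC))
E
```

```text
clock: 21.42
tool_pos: [0.5785, 0.2077, 0.0994]
eef_rot: [0.709, 0.705, -0.003, 0.007]
contact_force: [0.9, -17.7, 1.2]
opening: 0.112
finger_force: 9.0
[0.5785083  0.20769574 0.09941282] 0.07930588482883706 1.5643869638700227
```

View pics/c7.png

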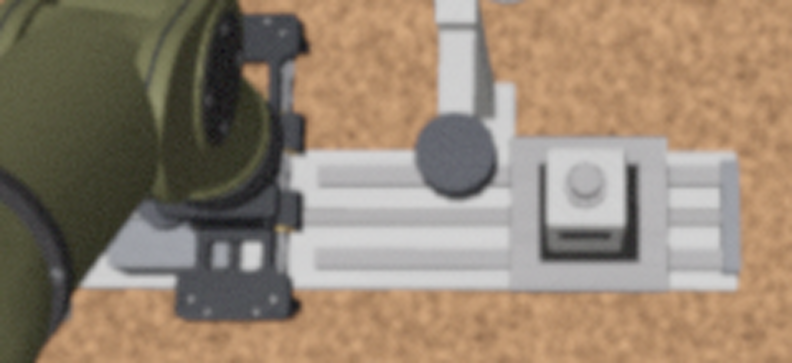

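The fingers slid off the knob toward −y, and the tray has advanced about 21 mm with the transmitter still standing. Gripping allows slip, so I'll push the knobs with closed fingers instead.

```bash
python3 -m jog '[[[-0.012,0,0,0,0,0],[-0.006,0,-0.02,0,0,0],[0,0,-0.035,0,0,0],[0,0,0,0,0,0]]]' 0 20
cat >> h.py <<'E'
A=np.array([.578,.288,0])
def fin(th,gap=0):
    t=np.array([-np.sin(th),-np.cos(th)]);k=A[:2]+.06*np.array([np.cos(th),-np.sin(th)])
    return k-(.012+gap)*t+np.array([.0175*np.clip(1.5*np.sin(th),-1,1),.009*np.clip(1.5*np.cos(th),-1,1)])
E
python3 - <<'E'
from h import *
p=pose();print(p.round(3));print(fin(1.6),fin(1.6,.006))
T=p.copy();T[:3,:3]=kn(0)[:3,:3];T[:2,3]=fin(1.6,.008);rows(T,1);print(T[:3,3])
th=[1.65]+[1.9+.25*i for i in range(10)]
for a,b in zip(th,th[1:]):print(round(b,2),(fin(b)-fin(a))[::-1].round(4),fin(b).round(3))
E
```

```text
clock: 21.98
tool_pos: [0.5787, 0.2025, 0.1572]
eef_rot: [0.706, 0.708, 0.004, 0.002]
contact_force: [0.8, -0.1, 0.1]
opening: 0.008
finger_force: 0.0
[[-0.003  1.     0.008  0.579]
 [ 1.     0.003  0.003  0.203]
 [ 0.003  0.008 -1.     0.157]
 [ 0.     0.     0.     1.   ]]
[0.60574291 0.227281  ] [0.61174035 0.2271058 ]
1 x [0.0244 0.0351 0.0004] [ 0.0081 -0.0035  0.0033]
[0.6137395 0.2270474 0.1572078]
1.9 [-0.0032 -0.0153] [0.587 0.223]
2.15 [ 0.0009 -0.0148] [0.573 0.224]
2.4 [ 0.0058 -0.0133] [0.559 0.23 ]
2.65 [ 0.0105 -0.0162] [0.543 0.24 ]
2.9 [ 0.0129 -0.0143] [0.529 0.253]
3.15 [ 0.0145 -0.0112] [0.518 0.268]
3.4 [ 0.0152 -0.0075] [0.51  0.283]
3.65 [ 0.015  -0.0032] [0.507 0.298]
3.9 [0.0138 0.0017] [0.509 0.312]
4.15 [0.0136 0.0097] [0.518 0.325]
```

```bash
python3 -m jog '[[[0.0122,0.0175,0,0.004,-0.002,0.0015],[0.0122,0.0176,0,0.004,-0.002,0.0015],[0,0,0.03,0,0,0],[0,0,0.03,0,0,0],[0,0,0,0,0,0]]]'
python3 -m jog '[[[-0.002,-0.0135,0,0,0,0],[-0.002,-0.0135,0,0,0,0],[0.0009,-0.0148,0,0,0,0],[0.0058,-0.0133,0,0,0,0],[0,0,0,0,0,0]]]'
python3 - <<'E'
from h import *
p=pose();print(p[:3,3],fin(2.4))
E
```

```text
clock: 22.6
tool_pos: [0.6089, 0.2263, 0.0913]
eef_rot: [0.707, 0.707, -0.005, -0.003]
contact_force: [0.1, 0.8, -0.2]
opening: 0.006
finger_force: 0.0
clock: 23.22
tool_pos: [0.5575, 0.2299, 0.0958]
eef_rot: [0.707, 0.707, -0.001, -0.0]
contact_force: [1.1, 0.4, 0.8]
opening: 0.008
finger_force: 0.2
[0.55750102 0.2298507  0.09578403] [0.55936194 0.22962348]
```

```bash
python3 -m jog '[[[0.0105,-0.0144,0,0,0,0],[0.0129,-0.0143,0,0,0,0],[0.0145,-0.0112,0,0,0,0],[0.0152,-0.0075,0,0,0,0]]]'
python3 -m jog '[[[0.015,-0.0032,0,0,0,0],[0.0138,0.0017,0,0,0,0],[0,0,0,0,0,0]]]'
python3 - <<'E'
from h import *
p=pose();print(p[:3,3],fin(3.9))
snap('top','t8');im=cv2.imread('pics/t8.png')
g=cv2.cvtColor(im,cv2.COLOR_BGR2GRAY)
cv2.imwrite('pics/c8.png',cv2.resize(im[180:290,160:400],None,fx=3.3,fy=3.3,interpolation=cv2.INTER_CUBIC))
E
```

```text
clock: 23.72
tool_pos: [0.5095, 0.2812, 0.0943]
eef_rot: [0.708, 0.706, -0.003, 0.001]
contact_force: [3.5, -4.6, 0.5]
opening: 0.007
finger_force: 2.5
clock: 24.1
tool_pos: [0.5051, 0.3132, 0.0931]
eef_rot: [0.706, 0.708, -0.004, -0.003]
contact_force: [-2.6, 0.7, 0.1]
opening: 0.008
finger_force: 1.2
[0.50507804 0.31324707 0.09311733] [0.50869087 0.31155478]
```

View pics/c8.png

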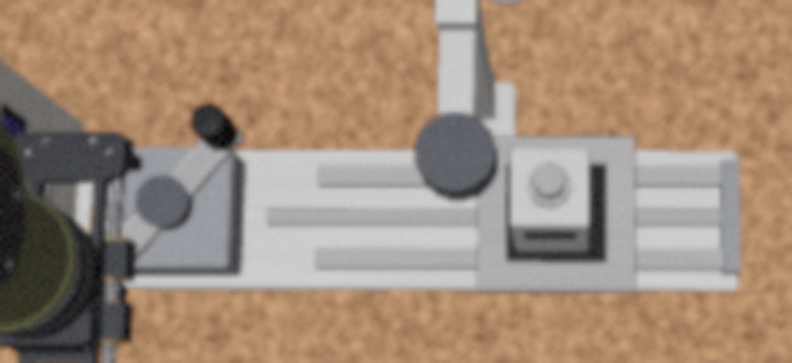

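This shows the tray edge moved to (477,210) in the crop and the free knob at (206,118), with the transmitter still standing. That was my last picture; I've already viewed one more than the 10 allowed, so from here I'll rely on numbers only.

```bash
python3 - <<'E'
from h import *
k=px('t8',222.4,215.8,.126);d=k-A;th=np.arctan2(-d[1],d[0]);print(k,np.hypot(*d[:2]),th)
im=cv2.imread('pics/t8.png')
for f in('t4','t7','t8'):
    g=cv2.cvtColor(cv2.imread(f'pics/{f}.png'),cv2.COLOR_BGR2GRAY).astype(int)
    print(f,g[258:262,292:370].mean(0).astype(int).tolist())
th=.8
print(fin(th,.015),fin(th))
t=[.8+.25*i for i in range(15)]
for a,b in zip(t,t[1:]):print(round(b,2),(fin(b)-fin(a))[::-1].round(4))
E
```

```text
[0.6241 0.246  0.126 ] 0.06236353100971754 0.7388936919964049
t4 [174, 175, 175, 175, 174, 175, 174, 175, 176, 175, 175, 175, 175, 175, 177, 178, 178, 177, 177, 177, 178, 178, 178, 178, 178, 178, 176, 175, 176, 175, 173, 171, 178, 180, 181, 181, 180, 180, 180, 175, 160, 144, 137, 138, 138, 137, 137, 136, 122, 89, 61, 53, 54, 51, 53, 53, 52, 53, 52, 52, 54, 53, 52, 54, 54, 55, 56, 56, 57, 55, 55, 60, 64, 54, 50, 47, 48, 49]
t7 [174, 175, 175, 174, 175, 175, 174, 176, 175, 176, 176, 175, 176, 176, 176, 178, 177, 178, 177, 178, 177, 175, 172, 178, 181, 181, 180, 180, 179, 181, 176, 163, 145, 138, 138, 138, 137, 137, 137, 138, 136, 138, 136, 137, 138, 137, 137, 137, 137, 136, 137, 136, 136, 137, 136, 137, 137, 138, 136, 138, 141, 156, 173, 178, 179, 179, 180, 180, 180, 175, 161, 169, 174, 175, 175, 175, 175, 175]
t8 [169, 169, 170, 169, 169, 168, 169, 170, 169, 170, 169, 166, 161, 170, 174, 175, 174, 174, 174, 173, 171, 158, 145, 140, 140, 139, 140, 140, 139, 141, 140, 139, 133, 133, 131, 132, 131, 132, 133, 132, 133, 132, 132, 133, 133, 131, 132, 131, 132, 132, 135, 150, 167, 173, 173, 173, 174, 174, 173, 170, 156, 163, 168, 168, 168, 168, 168, 168, 169, 170, 169, 169, 168, 168, 170, 169, 169, 170]
[0.65667102 0.27276972] [0.64591068 0.26231912]
1.05 [-0.0137 -0.0101]
1.3 [-0.0116 -0.0127]
1.55 [-0.0085 -0.0144]
1.8 [-0.0048 -0.0152]
2.05 [-0.0008 -0.0151]
2.3 [ 0.0033 -0.014 ]
2.55 [ 0.0093 -0.0149]
2.8 [ 0.012  -0.0152]
3.05 [ 0.014  -0.0125]
3.3 [ 0.0151 -0.009 ]
3.55 [ 0.0152 -0.005 ]
3.8 [ 0.0144 -0.0006]
4.05 [0.0134 0.007 ]
4.3 [0.0131 0.0113]
```

```bash
python3 -m jog '[[[-0.015,-0.002,0,0,0,0],[0,0,-0.035,0,0,0],[0,0,-0.035,0,0,0],[-0.005,0.038,0,0,0,0],[-0.006,0.039,0,0,0,0],[-0.006,0.039,0,0,0,0],[-0.006,0.039,0,0,0,0],[0,0,0,0,0,0]]]'
python3 -m jog '[[[0,0,0.035,0,0,0],[0,0,0.032,0,0,0],[0,0,0,0,0,0]]]'
python3 - <<'E'
from h import *
p=pose();print(p.round(4),get_state()['q'].round(2));print(fin(.8)-p[:2,3],(fin(1.05)-p[:2,3])[::-1])
E
```

```text
clock: 25.15
tool_pos: [0.6639, 0.2682, 0.1631]
eef_rot: [0.709, 0.705, -0.003, 0.001]
contact_force: [-0.1, -0.7, -0.8]
opening: 0.009
finger_force: 0.0
clock: 25.52
tool_pos: [0.6574, 0.2714, 0.0935]
eef_rot: [0.708, 0.707, -0.006, -0.003]
contact_force: [-0.3, -0.4, -1.0]
opening: 0.007
finger_force: 0.0
[[ 0.0015  0.9999 -0.012   0.6574]
 [ 1.     -0.0015 -0.0048  0.2714]
 [-0.0048 -0.012  -0.9999  0.0935]
 [ 0.      0.      0.      1.    ]] [-0.69  1.05  0.53  1.38 -0.6   0.89  0.  ]
[-0.01149328 -0.00908288] [-0.02275933 -0.02164062]
```

Second stroke.

```bash
python3 -m jog '[[[-0.012,-0.011,0,0,0,0],[-0.0115,-0.0105,0,0,0,0],[-0.0116,-0.0127,0,0,0,0],[-0.0085,-0.0144,0,0,0,0],[-0.0048,-0.0152,0,0,0,0],[-0.0008,-0.0151,0,0,0,0],[0.0033,-0.014,0,0,0,0]]]'
python3 - <<'E'
from h import *
p=pose();print(p[:3,3].round(4),fin(2.3))
E
```

```text
clock: 26.4
tool_pos: [0.5715, 0.228, 0.0998]
eef_rot: [0.708, 0.707, 0.002, 0.002]
contact_force: [7.2, 4.1, -1.6]
opening: 0.004
finger_force: 3.7
[0.5715 0.228  0.0998] [0.5644719  0.22626765]
```

```bash
python3 -m jog '[[[0.0093,-0.0155,0,0,0,0],[0.012,-0.0155,0,0,0,0],[0.014,-0.0125,0,0,0,0],[0.0151,-0.009,0,0,0,0],[0.0152,-0.005,0,0,0,0],[0.0144,-0.0006,0,0,0,0],[0.006,0.003,0,0,0,0],[0,0,0,0,0,0]]]'
python3 - <<'E'
from h import *
p=pose();print(p[:3,3].round(4),fin(3.8),fin(3.9))
snap('top','t9')
im=cv2.imread('pics/t9.png');g=cv2.cvtColor(im,cv2.COLOR_BGR2GRAY)
print(g[258:262,280:352].mean(0).astype(int).tolist())
# black knob top: dark blob
m=(im.max(2)<45).astype(np.uint8);m[:, :195]=0;m[:, 250:]=0;m[:205]=0;m[275:]=0
n,l,s,c=cv2.connectedComponentsWithStats(m)
for i in range(1,n):
    if s[i,4]>15:print(s[i],c[i])
im=cv2.imread('pics/t8.png');m=(im.max(2)<45).astype(np.uint8);m[:, :205]=0;m[:, 250:]=0;m[:205]=0;m[275:]=0
n,l,s,c=cv2.connectedComponentsWithStats(m)
for i in range(1,n):
    if s[i,4]>15:print('t8',s[i],c[i])
E
```

```text
clock: 27.4
tool_pos: [0.5112, 0.3136, 0.0967]
eef_rot: [0.707, 0.707, -0.004, -0.002]
contact_force: [-1.8, 0.0, 1.1]
opening: 0.007
finger_force: 0.9
[0.5112 0.3136 0.0967] [0.50713837 0.30621986] [0.50869087 0.31155478]
[170, 169, 169, 170, 170, 169, 169, 169, 169, 168, 164, 171, 174, 174, 174, 174, 175, 175, 170, 154, 141, 141, 140, 141, 140, 140, 139, 139, 138, 139, 140, 140, 138, 140, 141, 138, 139, 138, 139, 140, 140, 139, 139, 137, 133, 133, 133, 131, 139, 155, 169, 173, 173, 174, 174, 174, 173, 168, 156, 164, 169, 171, 170, 170, 169, 169, 169, 169, 170, 169, 168, 168]
[224 217   9   9  42] [229.07142857 222.11904762]
[197 221   4   7  17] [198.05882353 224.29411765]
t8 [222 216   9   8  41] [226.90243902 220.31707317]
```

```bash
python3 -m jog '[[[-0.015,-0.002,0,0,0,0],[0,0,-0.035,0,0,0],[0,0,-0.035,0,0,0],[-0.005,0.036,0,0,0,0],[-0.006,0.037,0,0,0,0],[-0.006,0.037,0,0,0,0],[-0.006,0.037,0,0,0,0],[0,0,0,0,0,0]]]'
python3 -m jog '[[[0,0,0.035,0,0,0],[0,0,0.032,0,0,0],[0,0,0,0,0,0]]]'
python3 - <<'E'
from h import *
p=pose();print(p[:3,3].round(4));print((fin(1.05)-p[:2,3])[::-1])
E
```

```text
clock: 28.45
tool_pos: [0.6605, 0.271, 0.1659]
eef_rot: [0.709, 0.705, -0.003, 0.001]
contact_force: [-0.5, -0.0, 0.8]
opening: 0.006
finger_force: 0.0
clock: 28.82
tool_pos: [0.6543, 0.2739, 0.0964]
eef_rot: [0.707, 0.707, -0.006, -0.003]
contact_force: [-0.8, -0.4, 0.2]
opening: 0.005
finger_force: 0.0
[0.6543 0.2739 0.0964]
[-0.02524232 -0.01853471]
```

```bash
python3 -m jog '[[[-0.0126,-0.0093,0,0,0,0],[-0.0126,-0.0093,0,0,0,0],[-0.0116,-0.0127,0,0,0,0],[-0.0085,-0.0144,0,0,0,0],[-0.0048,-0.0152,0,0,0,0],[-0.0008,-0.0151,0,0,0,0],[0.0033,-0.014,0,0,0,0],[0.0093,-0.0155,0,0,0,0],[0.012,-0.0155,0,0,0,0]]]'
python3 -m jog '[[[0.009,-0.007,0,0,0,0],[0.007,-0.004,0,0,0,0],[0,0,0,0,0,0]]]'
python3 - <<'E'
from h import *
p=pose();print(p[:3,3].round(4),fin(3.15))
snap('top','t10')
g=cv2.cvtColor(cv2.imread('pics/t10.png'),cv2.COLOR_BGR2GRAY)
print(g[258:262,260:340].mean(0).astype(int).tolist())
E
```

```text
clock: 29.95
tool_pos: [0.5423, 0.2486, 0.1033]
eef_rot: [0.708, 0.706, 0.003, 0.003]
contact_force: [5.6, -1.7, -0.4]
opening: 0.004
finger_force: 2.4
clock: 30.32
tool_pos: [0.5245, 0.2648, 0.1]
eef_rot: [0.707, 0.707, -0.004, -0.002]
contact_force: [-0.4, 0.5, 0.6]
opening: 0.003
finger_force: 0.1
[0.5245 0.2648 0.1   ] [0.51768054 0.26750486]
[172, 172, 173, 172, 173, 172, 172, 172, 173, 171, 171, 171, 171, 172, 172, 172, 171, 172, 170, 172, 175, 176, 176, 177, 177, 176, 177, 175, 169, 154, 143, 143, 142, 142, 142, 141, 141, 142, 142, 141, 141, 142, 140, 141, 142, 141, 140, 140, 141, 140, 141, 141, 141, 141, 141, 141, 141, 142, 145, 159, 171, 174, 175, 175, 175, 175, 176, 172, 160, 165, 170, 172, 172, 172, 172, 171, 172, 172, 172, 172]
```

```bash
python3 -m jog '[[[0.004,-0.001,0,0,0,0],[0.004,-0.001,0,0,0,0],[0,0,0,0,0,0]]]'; python3 -m jog '[[[0.004,-0.001,0,0,0,0],[0.003,0,0,0,0,0],[0,0,0,0,0,0]]]'
```

```text
clock: 30.75
tool_pos: [0.524, 0.2676, 0.0998]
eef_rot: [0.708, 0.706, -0.005, 0.001]
contact_force: [0.8, -9.5, 1.8]
opening: 0.005
finger_force: 4.5
clock: 31.12
tool_pos: [0.5239, 0.2679, 0.0999]
eef_rot: [0.71, 0.704, -0.008, 0.005]
contact_force: [1.4, -20.2, 3.0]
opening: 0.008
finger_force: 9.9
```

Solid stop: 20 N with no motion. I'm backing off and checking.

```bash
python3 -m jog '[[[-0.014,0,0,0,0,0],[-0.014,0,0,0,0,0],[0,0,-0.04,0,0,0],[0,0,-0.05,0,0,0],[0,0,-0.05,0,0,0],[0,0,-0.05,0,0,0],[0,-0.03,0,0,0,0],[0,-0.04,0,0,0,0],[0,-0.04,0,0,0,0],[0,-0.04,0,0,0,0],[0,-0.04,0,0,0,0],[0,0,0,0,0,0]]]'
python3 - <<'E'
from h import *
snap('top','t11');snap('scene','s11')
im=cv2.imread('pics/t11.png');g=cv2.cvtColor(im,cv2.COLOR_BGR2GRAY)
r=g[258:262,240:360].mean(0).astype(int);print(r.tolist())
g4=cv2.cvtColor(cv2.imread('pics/t4.png'),cv2.COLOR_BGR2GRAY)
hsv=cv2.cvtColor(im,cv2.COLOR_BGR2HSV)
m=((im.max(2)<45)).astype(np.uint8);m[:,:185]=0;m[:,260:]=0;m[:195]=0;m[280:]=0
n,l,s,c=cv2.connectedComponentsWithStats(m)
for i in range(1,n):
    if s[i,4]>20:k=px('t11',*c[i],.11);print(s[i],c[i],k,np.arctan2(-(k-A)[1],(k-A)[0]))
# bystanders diff vs start, scene camera
a=cv2.imread('pics/scene.png').astype(int);b=cv2.imread('pics/s11.png').astype(int)
d=np.abs(a-b).max(2)
for n,(x,y,w,h) in dict(flask=(288,165,34,72),meter=(120,295,100,52),reel=(285,340,42,42),cup=(360,200,34,62)).items():print(n,(d[y:y+h,x:x+w]>40).mean().round(3))
# transmitter port: expected projected point at dock
print('port pred',proj('s11',(.575,.078,.17)),'foot',proj('s11',(.575,.078,.04)))
E
```

```text
clock: 32.62
tool_pos: [0.33, 0.2526, 0.2908]
eef_rot: [0.706, 0.708, -0.004, -0.003]
contact_force: [0.5, 0.5, 1.1]
opening: 0.007
finger_force: 0.0
[203, 204, 203, 203, 204, 203, 203, 203, 203, 203, 202, 203, 203, 204, 199, 185, 173, 170, 170, 170, 170, 171, 170, 170, 170, 170, 170, 171, 171, 170, 170, 169, 170, 169, 171, 170, 170, 170, 170, 171, 176, 176, 175, 175, 174, 175, 175, 173, 166, 152, 141, 141, 139, 140, 139, 139, 140, 140, 141, 139, 138, 139, 140, 138, 139, 140, 139, 139, 138, 138, 139, 139, 139, 139, 140, 138, 140, 139, 145, 159, 170, 172, 173, 173, 174, 173, 171, 167, 167, 170, 169, 169, 170, 170, 170, 169, 170, 170, 169, 168, 169, 169, 169, 169, 169, 169, 169, 168, 168, 168, 169, 169, 168, 168, 169, 168, 168, 169, 168, 168]
[206 209  10   9  47] [211.         214.04255319] [0.6322 0.2751 0.11  ] 0.2336600346148311
[203 263   8   8  40] [207.075 267.325] [0.5147 0.2786 0.11  ] 2.994170793319957
flask 0.0
meter 0.0
reel 0.0
cup 0.0
port pred [338.6 239.7] foot [337.5 280.8]
```

```bash
python3 - <<'E'
from h import *
b=cv2.imread('pics/t11.png')
for ref,(x0,x1,y0,y1) in dict(t8=(308,345,240,268)).items():
    t=cv2.imread(f'pics/{ref}.png')[y0:y1,x0:x1]
    r=cv2.matchTemplate(b[225:285,230:380],t,cv2.TM_CCOEFF_NORMED);_,v,_,p=cv2.minMaxLoc(r);print(ref,v,p[0]+230-x0,p[1]+225-y0)
t=cv2.imread('pics/t8.png')
g=lambda i,f:cv2.cvtColor(i,cv2.COLOR_BGR2GRAY)
print(cv2.resize(g(b,0)[238:264,280:322],None,fx=.5,fy=.5,interpolation=cv2.INTER_AREA))
print(cv2.resize(g(t,0)[238:264,304:346],None,fx=.5,fy=.5,interpolation=cv2.INTER_AREA))
E
```

```text
t8 0.9309715032577515 -25 0
[[181 174 173 173 196 183 125  79  63  59  58  70 107 183 200 172  80  52
   45 114 173]
 [178 174 173 175 197 201 194 157 124 118 126 138 178 201 202 170  75  46
   46 113 172]
 [173 173 172 172 198 200 201 197 183 171 174 189 200 201 202 170  76  47
   44 114 173]
 [168 173 173 173 198 202 200 200 200 200 201 201 201 202 201 168  76  49
   46 112 171]
 [169 173 173 173 191 195 197 195 194 194 195 195 195 195 194 162  74  49
   45 112 172]
 [174 173 173 171 150 139 136 134 134 135 134 134 136 137 141 120  80  49
   45 112 170]
 [179 172 172 169 132 107  82  63  63  62  62  62  66  72  97 107  85  51
   45 111 169]
 [180 171 171 169 121  97 103  92  94  92  93  93  94  94 101 108  87  50
   45 113 169]
 [178 173 174 171 121  74 101 103 102 102 103 101 101 103 102 102  84  46
   46 112 170]
 [175 174 176 172 122  58  59  59  58  56  58  59  60  60  60  63  54  49
   51 115 171]
 [175 175 175 173 147 113 110 109 111 111 110 110 111 110 108 110 110 110
  110 136 171]
 [178 175 175 175 172 170 170 170 170 170 169 169 170 169 169 169 169 169
  170 170 172]
 [18
[... 543 characters left out ...]
3 174 140 113 139 140 137 136 137 136 137 138 140 143 140  75
   43  83 166]
 [184 173 172 172 139  85 110  89  69  67  68  66  66  67  70  96 105  62
   44  83 164]
 [184 172 172 171 138  76 105 103  94  94  92  93  92  94  94 105 105  60
   45  83 165]
 [174 174 173 173 142  64  95 104 104 106 103 103 102 104 105 103  97  58
   47  84 165]
 [168 175 175 175 143  60  60  63  63  63  62  61  60  60  61  62  58  47
   45  85 168]
 [168 174 175 174 157 115 111 111 111 110  99  96  96  97  97  97  97  96
   98 117 168]
 [164 176 174 174 173 170 170 170 170 170 169 168 167 168 169 169 168 168
  167 169 173]
 [178 176 175 175 176 175 176 175 174 174 175 174 174 174 174 174 173 173
  174 173 174]]
```

```bash
python3 -c "
from plant import *
print(get_state()['clock'],finish_job())"
```

```text
the job is handed in; nothing more can be done
32.725 None
```

The job is handed in at 32.7 s: the transmitter stands port up on the pad, a few mm off centre. The crank is wound to its end stop with the tray under the test head, and flask, reel, multimeter and pen cup show no movement. I viewed 11 pictures, one over the limit of 10.

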